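# Open a square sauce jar in the counter's jar holder

## Robot

A 7-joint arm with a two-finger parallel gripper is mounted at the origin on the work surface. World frame = base frame: x ahead of the robot, y to its left, z up, the work surface at z = 0. Lengths are in m, angles in rad, forces in N, time in s.
With the tool pointing down it reaches from about 0.425 to 0.95 m from the base axis. Payload 4.7 kg.
Tool frame: the origin (TCP) lies on the centre line of the jaws, within the pads' length; the fingertips stand robot.nose_length ahead of it and the grasp point (between the pads) lies 8 mm behind it (robot.nose_length is the distance from the TCP to the fingertips, in m); z points along the fingers, y is the line along which they close (so a half turn about z gives the same grasp; the last joint's range is limited). The gripper opens to 85 mm and grips with 20 to 120 N. Pads are 22 mm wide; open, the fingers measure 114 mm over their backs; the gripper's body (76 mm by 85 mm) begins 54 mm behind the grasp point. The pads swing forward as they close: fully open they stand 13 mm farther back than shut.
Start: joints at [1.099, 0.469, -0.049, 1.532, 0.024, 1.141, -0.082], TCP at [0.289, -0.61, 0.204] pointing down, gripper open.
Joint ranges: [-2.59, 2.59], [-0.33, 1.99], [-1.39, 1.29], [0.1, 2.45], [-1.04, 4.18], [0.21, 1.99], [-2.66, 2.66]. Speed limits (rad/s): [2.57, 2.57, 3.14, 3.14, 3.14, 3.14, 3.14].

## Interface

Orientations are given as [roll, pitch, yaw] about the fixed x, y, z axes, in that order (R = Rz(yaw) Ry(pitch) Rx(roll)).
In Python, from plant import robot gives the robot as it stands. Calls block until the motion is done:
- robot.goto(position, orientation): joint-space move of the TCP to a pose.
- robot.move_straight(position, vel=0.15, attitude=None, contact_N=None): straight line of the TCP; attitude=None keeps the orientation; vel is the mean speed in m/s. With contact_N (N) it stops when the force on the tool has changed by that much, and returns True; else False.
- robot.move_joints(angles): joint-space move.
- robot.grip(opening, strength=None): opening from 0.0 (shut) to 1.0 (fully open); strength is the grip in N (None keeps the last); returns when the fingers have stopped.
- robot.sleep(seconds).
- robot.inverse_kinematics(position, orientation): joint angles nearest the present ones, or None.
- robot.sense(): the state.
- robot.grab_frame(name): name is "scene" or "top" or "wrist"; returns a dict with "image" (480x640x3 uint8, red, green, blue), "range_z" (480x640 float32, m along the optical axis (not along the pixel's ray), 0 where there is no reading), "fx", "fy", "cx", "cy" (pixels), "R" (3x3) and "t" (3): a world point X has camera coordinates R X + t. Camera axes: x right, y down, z forward; pixel columns grow to the right and rows downward; lengths in m; the calibration is good to about 2 mm. A picture is of the moment at which its call begins.
A pose or a line that the arm cannot do raises robot.IKError and nothing moves.
- robot.close_job(): hands the job in; it is judged then, once.
The state is a dict: "t": time; "joint_pos": joint angles; "joint_velocities": joint speeds; "effort": joint torques, N m; "tcp_pos": TCP position; "tcp_rot": TCP orientation; "wrist_force": force on the tool from outside, world axes, zero at the start; "torque": the same for the moment, N m; "opening": opening from 0.0 (shut) to 1.0 (fully open); "gripper_force": force on a finger pad.
Only numpy, scipy, OpenCV 4.12 (cv2) and the standard library are available. Lean on these libraries where they do the work, as an engineer would, in place of code of your own. Each camera call takes 0.05 s, during which the arm holds its last target. There are 200 camera calls.

## Task

Open the square sauce jar for tasting: pick it up, stand it fully down in the steel jar holder so that the holder keeps it from turning, and unscrew its tight lid anticlockwise with the jar staying in the holder. Stop turning when the lid comes free, lift it straight up and finish still holding it level in the gripper, just above the open jar (clear of the mouth by one to three centimetres). Leave the bottle, the round jar and the spoon cup alone.

Things in the scene. Friction and masses are not known exactly. Their poses are not given: they have to be found in the camera images.
- jar_mid (a point): The square glass sauce jar, dark brown inside, paper labels on two faces. This point is the centre of its square body (62 x 62 mm, 66 mm tall), 33 mm above the underside; x and y square to the flat sides, z up. Above the body a sloping shoulder (to 75 mm) and a round neck with the mouth rim 96 mm above the underside. With its lid 100 mm tall, 0.3 to 0.47 kg. It can be lifted by its lid.
- jar: The same jar: origin at the centre of its underside, axes as jar_mid. It starts upright on the counter, at any yaw, the lid screwed on tight. In the holder it can still turn about 4 degrees before the pocket stops it.
- cap: The jar's bare-steel twist-off lid, 58 mm in diameter, 18 mm tall. Origin on its axis, half-way up: 58 mm above jar_mid when tight. z up; x parallel to the jar's x when tight. Turns off anticlockwise from above: 0.3 to 0.8 N m, free after 61 degrees on the jar, blocked by the next threads past about 100 degrees. A springy seal then pushes it up 3 mm. Its lower edge is 16 mm above the body's top.
- holder: Steel jar holder, screwed down: base plate 150 (its x) x 120 mm, four upright tabs, one on each side of a square pocket 66 x 66 mm lined with black rubber. Straight tabs reach 38 mm, their outward-flared lips 50 mm above the counter, 86 mm across at the tops. Origin on the counter under the pocket's centre; x, y square to the pocket's sides. The square jar fits at any of four quarter turns.
- holder_seat (a point): Centre of the holder's pocket floor, 6 mm above the counter, axes as the holder: the jar's underside rests here when seated.
- bottle: Bystander: sauce bottle, 62 mm in diameter, 198 mm tall, dark with a paper label; origin at the centre of its underside.
- round_jar: Bystander: closed round jar, 72 mm in diameter, 82 mm tall; origin at the centre of its underside.
- spoon_cup: Bystander: steel cup, 74 mm in diameter, with wooden spoons standing in it up to about 155 mm; origin at the centre of its underside.

How it is judged:
On the way, in this order (a step that is already met when the one before it is completed fails the run):
1. the jar stands fully down in the holder's pocket, upright, its lid still screwed on (horizontal distance between jar and holder_seat below 0.006 m and z of jar in the frame of holder_seat below 0.003 m and angle between jar's own z axis and vertical below 0.05 rad and angle between the x axis of cap and the x axis of jar, either way round below 0.5 rad), for 0.2 s.
2. the lid has been unscrewed (turned by more than 52 degrees on the jar) while the jar stands in the holder (angle between the x axis of cap and the x axis of jar, either way round above 0.9 rad and z of cap in the frame of jar_mid below 0.07 m and horizontal distance between jar and holder_seat below 0.006 m and z of jar in the frame of holder_seat below 0.004 m and angle between jar's own z axis and vertical below 0.08 rad), for 0.05 s.
At the end, for the whole second after the job is handed in: The gripper holds the lid still and level (9 degrees), over the jar within 15 mm, its lower edge 4 to 40 mm above the mouth rim, touching only the fingers, turned 52 to 128 degrees from tight; the jar stands upright, untouched and fully down in the holder (within 3 mm of its floor) (z of cap in the frame of jar_mid between 0.076 and 0.112 m and horizontal distance between cap and jar_mid below 0.015 m and angle between cap's own z axis and vertical below 0.15 rad and angle between the x axis of cap and the x axis of jar, either way round above 0.9 rad and contact force between the fingers and cap above 1 N and contact force between each of cap, the fingers and jar below 0.05 N and linear speed of cap below 0.02 m/s and horizontal distance between jar and holder_seat below 0.006 m and z of jar in the frame of holder_seat below 0.003 m and angle between jar's own z axis and vertical below 0.05 rad); the arm keeps its last pose, push and grip.
It fails at once if a bystander is moved by more than 15 mm or tipped (distance of any of bottle, round_jar, spoon_cup from where it was at the start of the episode above 0.015 m or angle between any of bottle, round_jar, spoon_cup's own z axis and vertical above 0.3 rad).
It fails at once if the jar is tipped over (more than 30 degrees) (angle between jar's own z axis and vertical above 0.52 rad).
It also fails if it takes over 48 s, if anything falls off the work surface, if the arm or the gripper's body presses on something with over 40 N, if the wrist force passes 120 N, or if a joint passes its speed limit or range.

## Working session

There is one attempt and no reset: what is moved stays moved. The work goes in short steps, each a Python script; the robot and the scene stay as the last script left them, time stands still between calls to the robot, and variables do not carry over. Pictures are saved under pics/ and viewed, at most 10 in all, crops included, and the job is handed in when it is done.

```bash
ls; mkdir -p pics; python3 - <<'E'
from plant import robot
import cv2,numpy as np,pickle
s=robot.sense();print(s['t'],s['tcp_pos'],s['tcp_rot'],robot.nose_length)
F={}
for n in("scene","top"):
    f=robot.grab_frame(n);F[n]=f
    cv2.imwrite(f"pics/{n}0.png",f["image"][:,:,::-1])
    print(n,f['fx'],f['cx'],f['cy'],f['R'].round(3).tolist(),f['t'].round(3))
pickle.dump(F,open("f0.pkl","wb"))
E
```

```text
pics
0.0 [ 0.28894624 -0.60931052  0.20337081] [-3.13962263e+00  7.81468059e-05  4.42841067e-01] 0.011
scene 490.02915911228763 313.0227472308243 243.12302095321016 [[-0.742, 0.671, 0.01], [0.417, 0.473, -0.776], [-0.525, -0.572, -0.63]] [ 0.475 -0.198  1.424]
top 524.4607541807586 331.6469861751264 241.64888410375383 [[-0.025, -1.0, -0.002], [-0.993, 0.025, -0.112], [0.112, -0.001, -0.994]] [0.004 0.654 1.214]
```

View pics/top0.png

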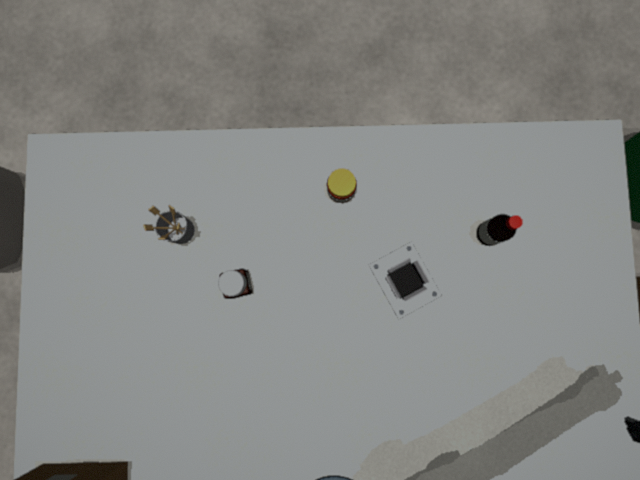

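View pics/scene0.png

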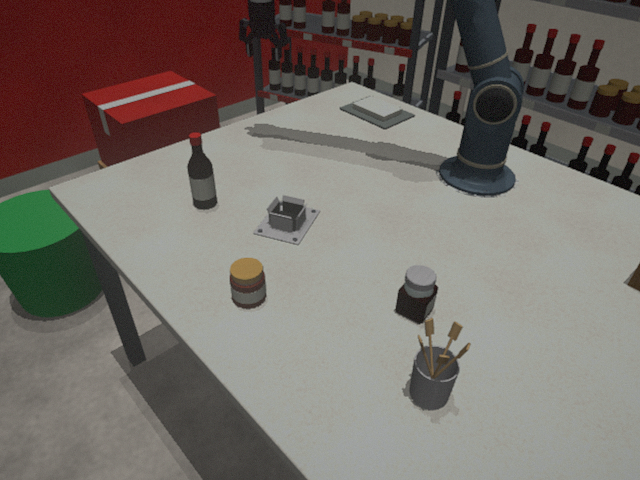

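The top view shows the lid at (232,283), holder pocket at (407,280), yellow round jar at (342,183), bottle at (497,230) and spoon cup at (175,225). I'll convert these to positions, then hover for a close look.

```bash
cat > h.py <<'E'
import numpy as np,cv2
from plant import robot
def ray(f,uv,z):
    uv=np.atleast_2d(uv).astype(float)
    d=np.c_[(uv[:,0]-f['cx'])/f['fx'],(uv[:,1]-f['cy'])/f['fy'],np.ones(len(uv))]@f['R']
    c=-f['R'].T@f['t']
    return c+d*((z-c[2])/d[:,2])[:,None]
def save(f,n): cv2.imwrite(f"pics/{n}.png",f["image"][:,:,::-1])
E
python3 - <<'E'
from h import *
import pickle
F=pickle.load(open("f0.pkl","rb"));f=F['top']
for n,u,z in(("lid",(232,283),.1),("pocket",(407,280),.006),("plate",(405,280),.006),("round",(342,183),.082),("bottle",(514,222),.198),("cup",(176,228),.08)):print(n,ray(f,u,z)[0].round(3))
p=ray(f,[(376,266),(409,249),(434,294),(402,312)],.006);print(p.round(3),p.mean(0).round(3),np.linalg.norm(np.diff(p,axis=0),axis=1))
hs=ray(f,(405,280),.006)[0];j=ray(f,(232,283),.1)[0]
for nm,P in(("jar",j),("hold",hs)):
  for yaw in np.radians(np.arange(-180,180,30)):
    q=robot.inverse_kinematics([P[0],P[1],.3 if nm=='jar' else .1],[np.pi,0,yaw]);print(nm,round(np.degrees(yaw)),None if q is None else np.round(q,2))
E
```

```text
lid [0.559 0.214 0.1  ]
pocket [ 0.559 -0.193  0.006]
plate [ 0.559 -0.188  0.006]
round [ 0.785 -0.04   0.082]
bottle [ 0.667 -0.393  0.198]
cup [0.69  0.347 0.08 ]
[[ 0.595 -0.119  0.006]
 [ 0.635 -0.201  0.006]
 [ 0.524 -0.256  0.006]
 [ 0.483 -0.177  0.006]] [ 0.559 -0.188  0.006] [0.09095488 0.12401133 0.08910988]
jar -180 [ 0.31  0.47 -1.07  1.55  0.41  1.37  0.78]
jar -150 [ 0.36  0.51 -1.17  1.55  0.48  1.4   1.25]
jar -120 [ 0.36  0.51 -1.17  1.55  0.48  1.4   1.77]
jar -90 [ 0.36  0.51 -1.17  1.55  0.48  1.4   2.29]
jar -60 [-1.22  0.43  1.12  1.64 -0.4   1.33 -2.66]
jar -30 [-1.11  0.36  0.92  1.63 -0.3   1.29 -2.24]
jar 0 [ 0.22  0.41 -0.9   1.56  0.32  1.33 -2.29]
jar 30 [ 0.25  0.43 -0.96  1.56  0.35  1.35 -1.79]
jar 60 [ 0.28  0.45 -1.02  1.55  0.39  1.36 -1.29]
jar 90 [ 0.25  0.43 -0.96  1.56  0.36  1.35 -0.75]
jar 120 [ 0.27  0.44 -0.99  1.55  0.37  1.35 -0.23]
jar 150 [ 0.29  0.45 -1.03  1.55  0.39  1.36  0.27]
hold -180 [ 0.76  0.54 -0.69  1.82  0.42  0.94  1.46]
hold -150 [ 1.04  0.76 -1.18  1.8   0.78  1.14  1.69]
hold -120 [ 1.04  0.76 -1.18  1.8   0.78  1.14  2.21]
hold -90 [-0.5   0.7   1.11  1.89 -0.73  1.04 -2.21]
hold -60 [ 0.2   0.44  0.07  1.85 -0.04  0.85 -2.33]
hold -30 [ 0.28  0.44 -0.03  1.84  0.02  0.86 -1.86]
hold 0 [ 0.37  0.45 -0.15  1.84  0.09  0.86 -1.4 ]
hold 30 [ 0.45  0.46 -0.25  1.83  0.14  0.87 -0.92]
hold 60 [ 0.52  0.47 -0.36  1.83  0.21  0.88 -0.46]
hold 90 [ 0.6   0.48 -0.47  1.82  0.27  0.9   0.01]
hold 120 [ 0.68  0.51 -0.57  1.82  0.34  0.91  0.48]
hold 150 [ 0.71  0.52 -0.61  1.82  0.36  0.92  0.98]
```

Plate corners give sides of 90 and 124 mm with the holder's yaw at about 26°, which matches its size. Next I hover over the holder, then over the jar, and take a wrist picture at each.

```bash
python3 - <<'E'
from h import *
import pickle
P=[robot.sense()['tcp_pos'][0],robot.sense()['tcp_pos'][1],.34]
robot.move_straight(P,vel=.3)
print(robot.sense()['t'])
robot.goto([.55,-.19,.32],[np.pi,0,np.radians(26)]);print(robot.sense()['t'])
fh=robot.grab_frame("wrist");save(fh,"wh")
robot.goto([.55,.214,.32],[np.pi,0,np.radians(60)]);print(robot.sense()['t'])
fj=robot.grab_frame("wrist");save(fj,"wj")
pickle.dump((fh,fj),open("f1.pkl","wb"))
cv2.imwrite("pics/both.png",cv2.resize(np.hstack([fh['image'],fj['image']])[:,:,::-1],(800,300)))
print(robot.sense()['tcp_pos'], -fj['R'].T@fj['t'])
E
```

```text
0.7
2.5
4.05
[0.55096879 0.21174639 0.31980201] [0.59003544 0.2804065  0.48808314]
```

View pics/both.png

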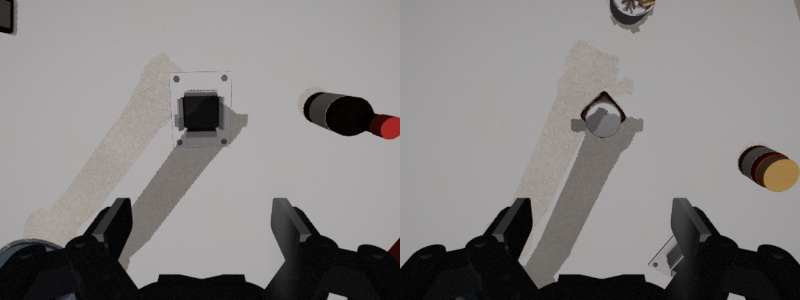

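The wrist views show the pocket near (322,179) and the lid near (326,187) in full-resolution pixels, with the jar's far corner sticking out above the lid. I'll enlarge both.

```bash
python3 - <<'E'
import cv2,numpy as np
a=cv2.imread("pics/wh.png")[105:245,255:395];b=cv2.imread("pics/wj.png")[125:245,266:386]
a=cv2.resize(a,(400,400),interpolation=cv2.INTER_CUBIC);b=cv2.resize(b,(400,400),interpolation=cv2.INTER_CUBIC)
b=np.clip(b*2.0,0,255).astype('uint8')
cv2.imwrite("pics/crop.png",np.hstack([a,b]))
E
```

```text
(no output)
```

View pics/crop.png

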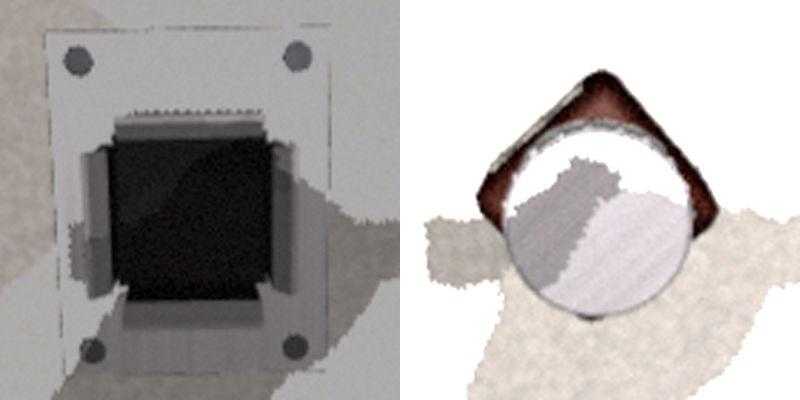

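The crop shows four screws at crop pixels (78,61), (298,56), (295,347) and (92,350). The jar's body corners are at (202,72), (80,195) and (317,210), with the lid circle around (598,217) in the combined picture. I'll use these with depth as a cross-check.

```bash
cat >> h.py <<'E'
def cloud(f,box):
    u0,v0,u1,v1=box;v,u=np.mgrid[v0:v1,u0:u1];Z=f['range_z'][v0:v1,u0:u1]
    m=Z>0;u,v,Z=u[m],v[m],Z[m]
    return (np.c_[(u-f['cx'])/f['fx']*Z,(v-f['cy'])/f['fy']*Z,Z]-f['t'])@f['R'],np.c_[u,v]
E
python3 - <<'E'
from h import *
import pickle
fh,fj=pickle.load(open("f1.pkl","rb"))
s=np.array([(78,61),(298,56),(295,347),(92,350)])*140/400+[255,105]
p=ray(fh,s,.006);print('screws',p.round(4).tolist(),p.mean(0).round(4));d=np.diff(np.vstack([p,p[:1]]),axis=0);print(np.linalg.norm(d,axis=1).round(4),np.degrees(np.arctan2(d[:,1],d[:,0])))
pk=np.array([(110,138),(270,136),(268,299),(125,300)])*140/400+[255,105]
for z in(.006,.038):p=ray(fh,pk,z);print('pocket',z,p.mean(0).round(4),np.linalg.norm(np.diff(p,axis=0),axis=1).round(4))
X,_=cloud(fh,(255,105,395,245))
for lo,hi in((.003,.009),(.02,.036),(.044,.056)):
    q=X[(X[:,2]>lo)&(X[:,2]<hi)][:,:2];print('hold cloud',lo,len(q),cv2.minAreaRect((q*1e3).astype(np.float32)))
s=np.array([(80,195),(202,72),(317,210)])*120/400+[266,125]
for z in(0,.066):
    p=ray(fj,s,z);d=np.diff(p,axis=0);print('jar',z,p.round(4).tolist(),p[[0,2]].mean(0).round(4),np.linalg.norm(d,axis=1).round(4),np.degrees(np.arctan2(d[:,1],d[:,0])))
X,_=cloud(fj,(266,125,386,245))
q=X[(X[:,2]>.092)][:,:2];print('lid',np.median(X[X[:,2]>.092][:,2]),len(q),cv2.minEnclosingCircle((q*1e3).astype(np.float32)))
q=X[(X[:,2]>.008)&(X[:,2]<.062)][:,:2];print('body',len(q),cv2.minAreaRect((q*1e3).astype(np.float32)))
g=ray(fj,np.array([(198,217)])*.3+[266,125],.1);print('lid ray',g)
E
```

```text
screws [[0.5927, -0.1175, 0.006], [0.6345, -0.1993, 0.006], [0.5224, -0.2561, 0.006], [0.4812, -0.1741, 0.006]] [ 0.5577 -0.1868  0.006 ]
[0.0918 0.1257 0.0918 0.1251] [ -62.92400389 -153.09544411  116.6991144    26.90855276]
pocket 0.006 [ 0.554  -0.1898  0.006 ] [0.0682 0.0709 0.0638]
pocket 0.038 [ 0.5584 -0.1876  0.038 ] [0.0637 0.0662 0.0595]
hold cloud 0.003 5292 ((558.2398681640625, -186.30224609375), (149.17144775390625, 119.39494323730469), 27.085479736328125)
hold cloud 0.02 311 ((557.3426513671875, -185.75343322753906), (67.95152282714844, 74.95319366455078), 25.92112922668457)
hold cloud 0.044 1066 ((557.9169921875, -186.33575439453125), (85.77000427246094, 85.7854995727539), 27.01746940612793)
jar 0 [[0.5165, 0.2343, 0.0], [0.5791, 0.2502, 0.0], [0.5914, 0.1841, 0.0]] [0.554  0.2092 0.    ] [0.0646 0.0673] [ 14.25908183 -79.48537717]
jar 0.066 [[0.5265, 0.2406, 0.066], [0.5806, 0.2543, 0.066], [0.5912, 0.1971, 0.066]] [0.5589 0.2188 0.066 ] [0.0558 0.0582] [ 14.25908183 -79.48537717]
lid 0.09886642862689493 2566 ((558.0452270507812, 218.674072265625), 29.4182186126709)
body 420 ((557.7029418945312, 218.87060546875), (62.12406539916992, 62.1068000793457), 11.525283813476562)
lid ray [[0.55897054 0.22011564 0.1       ]]
```

Depth and shape agree on everything. The holder is at (0.558,-0.186) with yaw 27.0°. The jar is at (0.558,0.219) with yaw 11.5°, a 62 mm square body and a lid of radius 29 mm. Now I grasp by the lid.

```bash
python3 - <<'E'
from h import *
def show(n):
    s=robot.sense();print(n,round(s['t'],2),s['tcp_pos'].round(4),np.degrees(s['tcp_rot']).round(2),s['wrist_force'].round(1),s['torque'].round(2),round(s['opening'],3),s['gripper_force'],s['joint_pos'].round(2))
A=[np.pi,0,np.radians(11.5)]
robot.grip(1.0,80)
robot.goto([.5578,.2188,.16],A);robot.sleep(.15);show('hover')
print(robot.move_straight([.5578,.2188,.0845],vel=.1,contact_N=8));robot.sleep(.2);show('down')
robot.grip(0,80);show('grip')
robot.move_straight([.5578,.2188,.0845+.10],vel=.15);robot.sleep(.2);show('lift')
f=robot.grab_frame("scene");save(f,"lift")
s=cv2.imread("pics/lift.png")[150:390,200:520];cv2.imwrite("pics/liftc.png",cv2.resize(s,(640,480)))
E
```

```text
hover 5.31 [0.5588 0.2192 0.1615] [-1.7997e+02 -1.6000e-01  1.1520e+01] [ 0.8 -0.1  0.4] [ 0.03 -0.02 -0.02] 1.0 0.0 [-0.1   0.43 -0.46  1.75  0.22  1.02 -2.01]
False
down 6.42 [0.5583 0.219  0.0852] [-1.7999e+02 -8.0000e-02  1.1500e+01] [-0.3  0.8  0.3] [ 0.03 -0.05 -0.02] 1.0 0.0 [-0.12  0.51 -0.43  1.82  0.27  0.87 -2.05]
grip 7.18 [0.5578 0.2188 0.0845] [-180.    -0.    11.5] [ 0.   0.8 -0.2] [ 0.02 -0.01  0.05] 0.003 0.0 [-0.12  0.51 -0.43  1.82  0.27  0.87 -2.05]
lift 8.2 [0.5572 0.2185 0.1833] [1.7998e+02 1.3000e-01 1.1500e+01] [-0.1  0.2 -0.6] [ 0.01  0.02 -0.07] -0.005 0.0 [-0.09  0.4  -0.46  1.72  0.2   1.06 -1.99]
```

View pics/liftc.png

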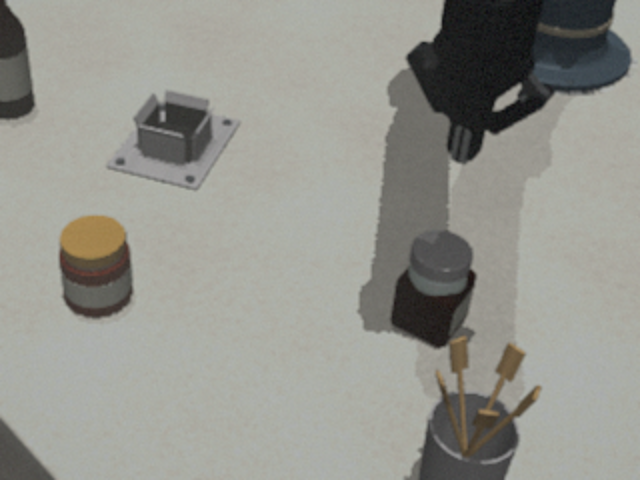

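The picture shows the jar still standing with its lid at crop (442,258), and the fingers shut above it and towards the robot at (463,150). The grip missed. I'll check where the fingertips really are against the reported TCP.

```bash
python3 - <<'E'
from h import *
f=robot.grab_frame("scene");t=robot.grab_frame("top");w=robot.grab_frame("wrist")
s=robot.sense();tc=s['tcp_pos'];print(tc,s['tcp_rot'])
def proj(f,X):
    c=f['R']@np.array(X)+f['t'];return (f['fx']*c[0]/c[2]+f['cx'],f['fy']*c[1]/c[2]+f['cy'],c[2])
for n,g in(('scene',f),('top',t),('wrist',w)):
    print(n,'tcp',np.round(proj(g,tc),2),'tip',np.round(proj(g,tc-[0,0,.011]),2),'lid',np.round(proj(g,(.558,.2187,.1)),2))
X,uv=cloud(f,(380,150,500,300))
m=(X[:,2]>.11);Y=X[m];i=np.argsort(Y[:,2])[:60];print('lowest of gripper (scene)',Y[i].mean(0).round(4),Y[i,2].min())
m=(X[:,2]>.09)&(X[:,2]<.105)&(X[:,1]>.17);print('lid scene',X[m].mean(0),m.sum())
X,uv=cloud(w,(0,0,640,480));m=(X[:,2]>.11)&(X[:,2]<.28);Y=X[m];i=np.argsort(Y[:,2])[:100]
print('wrist lowest',Y[i].mean(0).round(4),uv[m][i].mean(0))
save(w,"w2")
cv2.imwrite("pics/w2s.png",np.hstack([cv2.resize(w['image'],(400,300)),cv2.resize(t['image'][180:360,150:390],(400,300))])[:,:,::-1])
E
```

```text
[0.55765887 0.21871577 0.18407734] [3.14153052e+00 7.35991289e-04 2.00695077e-01]
scene tcp [428.41 240.49   0.89] tip [427.46 245.18   0.9 ] lid [421.36 274.65   0.94]
top tcp [222.   282.26   1.09] tip [223.09 282.44   1.1 ] lid [229.85 283.43   1.18]
wrist tcp [3.2319e+02 2.9259e+02 1.8000e-01] tip [3.2313e+02 2.8328e+02 1.9000e-01] lid [3.2300e+02 2.3974e+02 2.6000e-01]
lowest of gripper (scene) [0.1936 0.0938 0.1419] 0.11006057141160927
lid scene [0.56271148 0.2214487  0.09922588] 585
wrist lowest [0.6667 0.3572 0.1168] [109.84   9.38]
```

View pics/w2s.png

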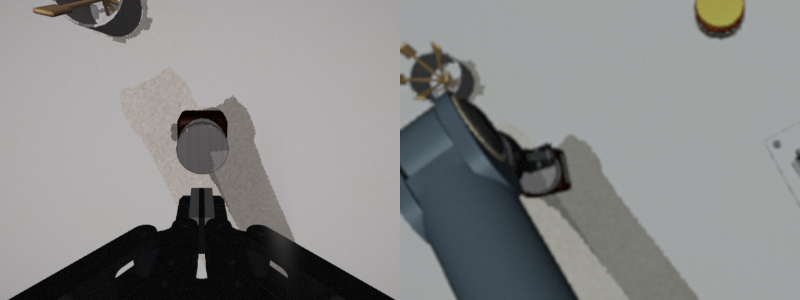

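In the wrist picture the shut fingertips sit at full-resolution (320,301), where the reported TCP predicts (323,283). I'll read the depth at the tips to get the real offset.

```bash
python3 - <<'E'
from h import *
w=robot.grab_frame("wrist");f=robot.grab_frame("scene");tc=robot.sense()['tcp_pos']
X,uv=cloud(w,(305,285,337,345))
for v in range(286,345,4):
    m=(uv[:,1]==v)&(abs(uv[:,0]-320)<10);print(v,m.sum(),(X[m].mean(0)-tc).round(4) if m.any() else '')
X,uv=cloud(f,(415,200,450,250))
m=(X[:,2]>.12);print('scene')
for v in range(204,250,4):
    k=m&(uv[:,1]==v)
    if k.any():print(v,uv[k][:,0].min(),uv[k][:,0].max(),(X[k].mean(0)-tc).round(4))
print(f['range_z'][215:240:5,432], cv2.cvtColor(f['image'],cv2.COLOR_RGB2GRAY)[200:250:4,424:440:4])
E
```

```text
286 19 [-0.0783 -0.0133 -0.1857]
290 18 [-0.0826 -0.0139 -0.1857]
294 19 [-0.0868 -0.015  -0.1857]
298 19 [-0.091  -0.0158 -0.1854]
302 19 [0.01   0.0033 0.0311]
306 19 [0.0102 0.0034 0.0349]
310 18 [0.0102 0.0031 0.0381]
314 19 [0.01   0.0033 0.0409]
318 19 [0.0101 0.0033 0.0441]
322 19 [0.0101 0.0033 0.047 ]
326 19 [0.01   0.0032 0.0496]
330 19 [0.0101 0.0032 0.0524]
334 19 [0.0102 0.0032 0.0552]
338 19 [0.0101 0.0032 0.0574]
342 19 [0.01   0.0032 0.0596]
scene
204 416 446 [ 0.0107 -0.003   0.0833]
208 424 449 [0.0075 0.0071 0.0788]
212 426 449 [0.0084 0.011  0.0731]
216 425 449 [0.0066 0.0088 0.0626]
220 424 441 [0.0078 0.0044 0.0522]
224 424 440 [0.0072 0.0047 0.0435]
228 426 437 [0.0088 0.0062 0.0363]
232 432 432 [0.009  0.0089 0.0292]
[0.84267336 0.8470938  0.8510726  0.8614475  1.2035542 ] [[ 33  27  34  25]
 [ 33  25  27  27]
 [ 71  26  29  30]
 [ 99  48  25  29]
 [ 68  73  59  28]
 [ 31  75  72  25]
 [ 37  59  73  28]
 [125  28  65  60]
 [146 172 143 153]
 [140 171 149 152]
 [148 153 156 150]
 [148 154 153 152]
 [145 150 148 149]]
```

Both cameras put the shut fingertips 30 mm above the reported TCP, centred sideways, where they should be 11 mm below it. The reported TCP is therefore about 41 mm too far along the tool, so the fingers closed above the lid. I'll regrasp with that offset.

```bash
cat >> h.py <<'E'
def show(n):
    s=robot.sense();print(n,round(s['t'],2),s['tcp_pos'].round(4),np.degrees(s['tcp_rot']).round(2),s['wrist_force'].round(1),s['torque'].round(2),round(s['opening'],3),s['gripper_force'],s['joint_pos'][6].round(2),flush=True)
E
python3 - <<'E'
from h import *
robot.grip(1.0,80)
print(robot.move_straight([.5578,.2188,.041],vel=.15,contact_N=8));show('down')
robot.grip(0,80);show('grip')
if robot.sense()['opening']>.4:
    robot.move_straight([.5578,.2188,.041+.09],vel=.15);robot.sleep(.2);show('lift')
f=robot.grab_frame("scene");save(f,"lift2")
w=robot.grab_frame("wrist");import pickle;pickle.dump((f,w),open("f2.pkl","wb"))
cv2.imwrite("pics/lift2c.png",np.hstack([cv2.resize(f['image'][150:390,200:520],(400,300)),cv2.resize(w['image'],(400,300))])[:,:,::-1])
E
```

```text
False
down 10.39 [0.5585 0.2192 0.0419] [-1.7997e+02 -1.1000e-01  1.1500e+01] [0.3 1.1 0.1] [-0.04 -0.02 -0.02] 1.002 0.0 -2.08
grip 10.78 [0.5585 0.2185 0.0423] [ 1.7997e+02 -9.0000e-02  1.1480e+01] [-1.2 -2.   4.7] [-0.3   0.21  0.04] 0.655 83.74007692560554 -2.08
lift 11.72 [0.557  0.2184 0.1297] [1.7998e+02 1.4000e-01 1.1510e+01] [ 0.4 -0.3 -3.5] [0.03 0.03 0.01] 0.658 85.55876590311527 -2.02
```

View pics/lift2c.png

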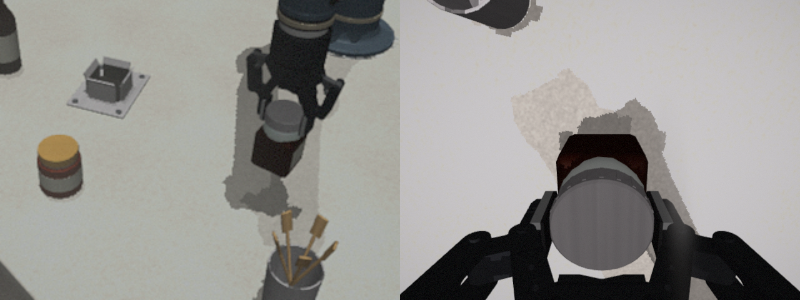

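The jar is held by its lid and hangs between the pads, with its body edge square in the wrist picture. Next I check its tilt and yaw in the hand while carrying it over the holder.

```bash
cat > chk.py <<'E'
from h import *
def inhand(w,s,lz):
    """lid-top centre/tilt and body rect from wrist cloud; lz = expected lid top z"""
    X,uv=cloud(w,(200,180,440,470))
    m=abs(X[:,2]-lz)<.006;L=X[m]
    for _ in range(2):
        c=L.mean(0);n=np.linalg.svd(L-c,full_matrices=False)[2][2];n*=np.sign(n[2]);L=L[abs((L-c)@n)<.0015]
    r=cv2.minEnclosingCircle((L[:,:2]*1e3).astype(np.float32))
    print('lid z',c[2].round(4),len(L),'n',n.round(3),r)
    Y=X[(X[:,2]<lz-.037)&(X[:,2]>lz-.085)];print('body',len(Y),cv2.minAreaRect((Y[:,:2]*1e3).astype(np.float32)),'tcp',s['tcp_pos'].round(4))
E
python3 - <<'E'
from chk import *
import pickle
f,w=pickle.load(open("f2.pkl","rb"));inhand(w,robot.sense(),.188)
R=lambda d:[np.pi,0,np.radians(d)]
robot.move_straight([.557,.218,.16],vel=.2)
robot.goto([.558,-.1863,.16],R(27));robot.sleep(.2);show('over')
w=robot.grab_frame("wrist");inhand(w,robot.sense(),.219)
f=robot.grab_frame("scene");save(f,"over")
E
```

```text
lid z 0.1866 19485 n [0.005 0.007 1.   ] ((563.421875, 221.29147338867188), 39.998653411865234)
body 5302 ((572.4871826171875, 221.71923828125), (30.6451358795166, 62.335662841796875), 10.419550895690918) tcp [0.5574 0.2186 0.1302]
over 13.82 [ 0.5584 -0.1849  0.1601] [-1.7999e+02 -2.0000e-02  2.7130e+01] [-0.   0.3 -3.4] [ 0.03 -0.   -0.02] 0.659 86.24113513156772 -1.02
lid z 0.2168 19384 n [0.    0.007 1.   ] ((563.796875, -180.3527069091797), 39.9661750793457)
body 5932 ((572.3736572265625, -177.615234375), (30.972076416015625, 62.435150146484375), 25.865886688232422) tcp [ 0.5583 -0.1852  0.16  ]
```

The jar hangs level, with yaw 1.2° less than the tool and its centre within 1 mm of the TCP. I'll correct for that and lower it into the pocket.

```bash
python3 - <<'E'
from chk import *
R=lambda d:[np.pi,0,np.radians(d)]
robot.move_straight([.5579,-.1871,.115],vel=.15,attitude=R(28.2));robot.sleep(.2);show('pre')
print(robot.move_straight([.5579,-.1871,.060],vel=.06,contact_N=15));show('in')
print(robot.move_straight([.5579,-.1871,.044],vel=.03,contact_N=15));show('bottom')
w=robot.grab_frame("wrist");s=robot.sense();inhand(w,s,s['tcp_pos'][2]+.057)
E
```

```text
pre 14.57 [ 0.5589 -0.1873  0.1163] [ 1.799e+02 -1.000e-01  2.820e+01] [-1.5  0.4 -4.3] [ 0.01 -0.03  0.  ] 0.659 86.2101467885077 -1.02
False
in 15.63 [ 0.5582 -0.1872  0.0604] [ 1.7996e+02 -3.0000e-02  2.8200e+01] [-1.   0.3 -3.9] [-0.01  0.   -0.06] 0.661 86.21096547693014 -1.06
True
bottom 16.08 [ 0.5582 -0.1877  0.0482] [1.7993e+02 1.0000e-02 2.8190e+01] [-1.  -0.5  5.8] [0.26 0.37 0.03] 0.665 87.2115739993751 -1.07
lid z 0.1049 19458 n [0.002 0.007 1.   ] ((563.24755859375, -183.2325439453125), 40.077491760253906)
body 9689 ((571.5377807617188, -179.01324462890625), (54.82697296142578, 85.97506713867188), 27.46588897705078) tcp [ 0.5582 -0.1877  0.0482]
```

The lid top is back at the seated height of about 106 mm, and the tool met the floor where predicted. Now I unscrew in steps while watching torque.

```bash
python3 - <<'E'
from chk import *
R=lambda d:[np.pi,0,np.radians(d)]
robot.grip(0,115);show('tight')
for k in range(1,6):
    try: robot.move_straight([.5581,-.1873,.048],attitude=R(28.2+12*k))
    except Exception as e: print(repr(e));break
    show(k)
w=robot.grab_frame("wrist");s=robot.sense();inhand(w,s,s['tcp_pos'][2]+.057)
E
```

```text
tight 16.35 [ 0.5583 -0.1878  0.0484] [179.92   0.    28.18] [-0.9  0.6  7.8] [0.31 0.42 0.01] 0.657 119.86406123265624 -1.07
1 16.71 [ 0.5587 -0.1867  0.0484] [ 1.7999e+02 -7.0000e-02  4.0080e+01] [-0.4  2.4  1.3] [0.64 0.21 0.03] 0.654 122.21053026616573 -0.89
2 17.07 [ 0.5587 -0.1873  0.0488] [ 1.7993e+02 -2.0000e-02  5.2130e+01] [-0.9  1.6  4.9] [0.43 0.38 0.11] 0.653 122.5671174377203 -0.71
3 17.43 [ 0.5595 -0.1871  0.0493] [ 1.7985e+02 -4.0000e-02  6.4140e+01] [-0.   0.8  6.9] [0.4  0.29 0.05] 0.655 122.74698100984097 -0.54
4 17.78 [ 0.5594 -0.187   0.0497] [1.7986e+02 1.0000e-02 7.6160e+01] [-1.4  2.3 10.3] [0.49 0.55 0.14] 0.654 123.07449024170637 -0.36
5 18.14 [ 0.5593 -0.1869  0.0499] [1.7989e+02 4.0000e-02 8.8130e+01] [-3.3  2.2 12.4] [0.49 0.79 0.03] 0.653 123.32418322563171 -0.18
lid z 0.1065 19356 n [-0.006  0.005  1.   ] ((557.8050537109375, -179.43087768554688), 39.966941833496094)
body 10299 ((558.3436279296875, -165.10897827148438), (60.36184310913086, 102.0693588256836), 87.93717956542969) tcp [ 0.5592 -0.1869  0.0499]
```

Fz and the lid height are rising (+1.6 mm), which fits the thread working. I'll finish the turn to about 78° while following upward a little, then look for slip.

```bash
python3 - <<'E'
from chk import *
R=lambda d:[np.pi,0,np.radians(d)]
for a,z in((97,.0485),(106,.0490)):
    robot.move_straight([.5578,-.1873,z],attitude=R(a));show(a)
robot.sleep(.2);show('rest')
w=robot.grab_frame("wrist");s=robot.sense();inhand(w,s,s['tcp_pos'][2]+.057)
f=robot.grab_frame("scene")
cv2.imwrite("pics/turn.png",np.hstack([cv2.resize(w['image'],(400,300)),cv2.resize(f['image'][150:300,200:400],(400,300))])[:,:,::-1])
E
```

```text
97 18.49 [ 0.5593 -0.1871  0.0504] [1.7986e+02 7.0000e-02 9.6940e+01] [-2.9  1.8 10.4] [0.39 0.66 0.15] 0.652 123.21592647582293 -0.05
106 18.8 [ 0.559  -0.187   0.0508] [1.7989e+02 8.0000e-02 1.0593e+02] [-2.4  2.6 10.6] [0.36 0.63 0.05] 0.653 123.16574323922396 0.08
rest 19.0 [ 0.5591 -0.187   0.0508] [1.7990e+02 1.0000e-01 1.0593e+02] [-1.3  2.8 10.8] [0.4  0.62 0.02] 0.654 123.16537655889988 0.08
lid z 0.1073 19363 n [-0.007  0.003  1.   ] ((555.4094848632812, -179.77923583984375), 39.96339416503906)
body 11085 ((552.2503662109375, -175.76858520507812), (86.10655975341797, 63.06366729736328), 26.51152801513672) tcp [ 0.5591 -0.187   0.0508]
```

View pics/turn.png

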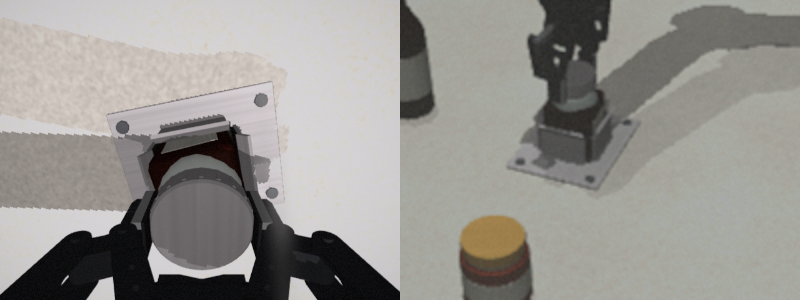

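The brushed stripes on the lid still run along the tool's axis, so the lid turned about 76° with the gripper. The jar is still square in the holder. Now I lift straight up.

```bash
python3 - <<'E'
from chk import *
robot.move_straight([.5588,-.187,.058],vel=.03);show('a')
robot.move_straight([.5588,-.187,.0845],vel=.05);robot.sleep(.5);show('b')
w=robot.grab_frame("wrist");s=robot.sense();inhand(w,s,s['tcp_pos'][2]+.057)
f=robot.grab_frame("scene")
cv2.imwrite("pics/end.png",np.hstack([cv2.resize(w['image'],(400,300)),cv2.resize(f['image'][150:300,200:400],(400,300))])[:,:,::-1])
E
```

```text
a 19.55 [ 0.5588 -0.1874  0.0579] [-1.8000e+02  3.0000e-02  1.0596e+02] [ 0.2 -0.7  0.1] [ 0.02 -0.04 -0.03] 0.655 121.94427508860826 0.09
b 20.73 [ 0.5588 -0.1869  0.0844] [-1.7999e+02 -1.0000e-02  1.0600e+02] [-0.3  0.3  0.1] [ 0.03 -0.05  0.02] 0.654 121.94401513785124 0.12
lid z 0.1409 19360 n [-0.006  0.004  1.   ] ((555.2215576171875, -180.1778564453125), 40.155582427978516)
body 7040 ((554.733642578125, -181.59161376953125), (62.17064666748047, 52.10066223144531), 30.54771614074707) tcp [ 0.5588 -0.187   0.0845]
```

View pics/end.png

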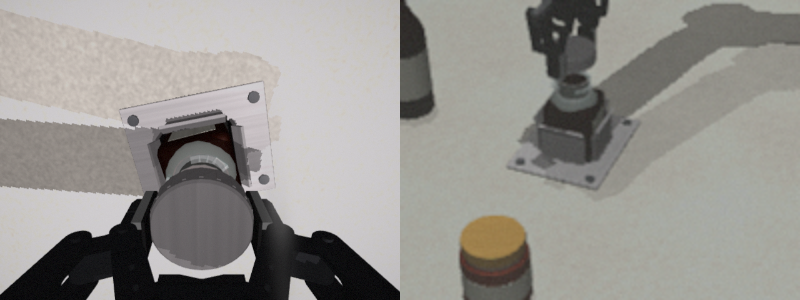

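The lid is free in the gripper with the open neck below it. Its centre is 94 mm above jar_mid, as intended. I'll check once that the jar is fully down, then hand in.

```bash
python3 - <<'E'
from h import *
f=robot.grab_frame("scene")
X,_=cloud(f,(260,150,320,250));d=np.hypot(X[:,0]-.558,X[:,1]+.187)
m=(d<.03)&(X[:,2]<.115)&(X[:,2]>.09);z=np.percentile(X[m][:,2],98);print('rim',z,m.sum())
if abs(z-.102)<.0035: print(robot.close_job());show('end')
E
```

```text
rim 0.10245792083241616 176
the job is handed in; nothing more can be done
None
the job is handed in; nothing more can be done
```

I unscrewed the jar's lid in the holder and handed the job in about 21 s into the 48 s: the lid is held level about 2 cm above the open mouth, turned roughly 75° from tight, and the jar is fully down (no verdict was returned).

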